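Repack the artist's display case on the stationery shop counter

ROBOT

A 6-joint arm with a two-finger parallel gripper is mounted at the origin on the work surface. World frame = base frame: x ahead of the robot, y to its left, z up, the work surface at z = 0. Lengths are in m, angles in rad, forces in N, time in s.
With the tool pointing down it reaches from about 0.325 to 0.9 m from the base axis. Payload 6.1 kg.
Tool frame: the origin (TCP) lies midway between the tips of the shut fingers; the grasp point (between the pads) lies 19 mm behind it; x points along the fingers, y is the direction in which the jaws open and shut, and the axes are right-handed (so a half turn about x gives the same grasp; the last joint's range is limited). The gripper opens to 85 mm and grips with 20 to 120 N. Pads are 22 mm wide; open, the fingers measure 114 mm over their backs; the gripper's body (76 mm by 85 mm) begins 54 mm behind the grasp point. The pads swing forward as they close: fully open they stand 13 mm farther back than shut.
Start: joints at [-1.444, 0.22, 1.526, -0, 1.395, -0.126], TCP at [0.156, -0.605, 0.231] pointing down, gripper open.
Joint ranges: [-2.98, 2.98], [-0.91, 2.08], [0.09, 2.57], [-1.24, 4.39], [0.2, 2.65], [-2.68, 2.68]. Speed limits (rad/s): [2.57, 2.57, 3.01, 3.14, 3.14, 3.14].

INTERFACE

Orientations are given as [roll, pitch, yaw] about the fixed x, y, z axes, in that order (R = Rz(yaw) Ry(pitch) Rx(roll)).
In Python, from plant import movep, move_l, set_joints, gripper_to, hold, inverse_kinematics, observe, get_image, get_calibration, Unreachable, job_done gives the robot as it stands. Calls block until the motion is done:
- movep(position, orientation): joint-space move of the TCP to a pose.
- move_l(position, feed=0.15, rotation=None, max_force=None): straight line of the TCP; rotation=None keeps the orientation; feed is the mean speed in m/s. With max_force (N) it stops when the force on the tool has changed by that much, and returns True; else False.
- set_joints(angles): joint-space move.
- gripper_to(opening, f_grip=None): finger opening in m; f_grip is the grip in N (None keeps the last); returns when the fingers have stopped.
- hold(seconds).
- inverse_kinematics(position, orientation): joint angles nearest the present ones, or None.
- observe(): the state.
- get_image(name): name is "side" or "top"; returns (picture, depth): 480x640x3 uint8, red, green, blue; 480x640 float32, m along the optical axis (not along the pixel's ray), 0 where there is no reading.
- get_calibration(name): a dict with "intrinsics" (3x3 intrinsics, pixels), "world_from_camera" (4x4, takes a point from camera to world coordinates). Camera axes: x right, y down, z forward; pixel columns grow to the right and rows downward; lengths in m; the calibration is good to about 2 mm. A picture is of the moment at which its call begins. get_calibration takes no time and is no camera call.
A pose or a line that the arm cannot do raises Unreachable and nothing moves.
- job_done(): hands the job in, once; it reports no verdict.
The state is a dict: "time_s": time; "q": joint angles; "joint_velocities": joint speeds; "joint_torque": joint torques, N m; "eef_pos": TCP position; "tcp_rot": TCP orientation; "ft_force": force on the tool from outside, world axes, zero at the start; "torque": the same for the moment, N m; "opening": finger opening in m.
Only numpy, scipy, OpenCV 4.12 (cv2) and the standard library are available. Lean on these libraries where they do the work, as an engineer would, in place of code of your own. Each camera call takes 0.05 s, during which the arm holds its last target.

TASK

A customer has been looking through the wooden artist's case; pack it up again for display. First stand the round paint jar in the round well and the square tin in the square well in the bottom of the case, then lay the lift-out tray over them, fully down on its ledges, and last lay the pastel box flat in the tray's long compartment and the eraser flat in its short one. Set things down without dropping them, and do not knock over the pencil cup or the glue stick.

Things in the scene. Friction and masses are not known exactly. Their poses are not given: they have to be found in the camera images.
- case: Open brown wooden case, fixed: 220 (x) by 120 (y) by 72 mm high, walls and floor 6 mm, inside 208 by 108. Origin: centre of the underside, z up. At each x end a pale ledge, 14 mm wide across the full inner width, top 56 mm above the origin: the tray's underside rests on both. Between the ledges the floor holds two dark rubber inserts side by side along x, in either order.
- round_well: Dark rubber insert fixed in the case, 90 (x) by 106 (y) by 14 mm high, with a round through hole 58 mm across at its middle, down to the case floor. Origin: centre of its underside and of the hole, on the case floor (6 mm above the case's origin); axes parallel to the case's. Lies 45 mm from the case's middle, towards its +x or -x end.
- square_well: The other dark rubber insert, also 90 by 106 by 14 mm, with a square through hole 54 by 54 mm at its middle, sides parallel to the case, down to the case floor. Origin: centre of its underside and of the hole, on the case floor; axes parallel to the case's.
- tray: Loose pale wooden tray, 150 g, 200 (x) by 100 (y) mm, floor 4, walls 4 thick and 16 high: 4 mm play all round in the case, either way round. Origin: centre of underside, z up. Lifted by an upright brown board along y at x = -16 mm: 12 thick, 70 long, top 42 mm above the underside. Short compartment: x -96 to -22 mm (middle -59); long: x -10 to 96 (middle 43); both 92 wide (y).
- jar: Round glass jar of white paint with a white screw lid, 46 mm across, 46 mm high, about 130 g, standing. Origin: centre of its underside, z up.
- tin: Square plain metal tin with a slip lid, 42 by 42 mm, 46 mm high, about 120 g, standing. Origin: centre of its underside, x and y along its sides, z up.
- pastel_box: Slim carton of pastels, 86 (its x) by 30 (its y) by 22 mm high, about 80 g, lying flat: too long for the tray's short compartment. Origin: centre of its underside, z up.
- eraser: White block eraser in a card sleeve, 46 (its x) by 28 (its y) by 20 mm high, about 45 g, lying flat. Origin: centre of its underside, z up.
- pencil_cup: Bystander: round dark metal cup 68 mm across and 85 mm high, with pencils that reach 130 mm above the counter. Origin: centre of its underside, z up.
- glue_stick: Bystander: upright glue stick, 30 mm across, 92 mm high, light and easily toppled. Origin: centre of its underside, z up.
There are look-alikes about, which are no part of the job. Leave any red or turquoise look-alike of the pastel_box alone. Leave any blue look-alike of the jar alone.

How it is judged:
By the outcome, as a careful person would: the job done as asked, in the order asked, and still so for the second after the job is handed in, with the robot touching nothing.
It also fails if it takes over 128 s, if anything falls off the work surface, if the arm or the gripper's body presses on something with over 40 N, if the wrist force passes 120 N, or if a joint passes its speed limit or range.

## Working session

There is one attempt and no reset: what is moved stays moved. The work goes in short steps, each a Python script; the robot and the scene stay as the last script left them, time stands still between calls to the robot, and variables do not carry over. Pictures are saved under pics/ and viewed, and the job is handed in when it is done.

```bash
ls; mkdir -p pics
python3 - <<'E'
from plant import *
import cv2,numpy as np
for n in("side","top"):
    p,d=get_image(n); cv2.imwrite(f"pics/{n}0.png",p[:,:,::-1]); np.save(f"pics/{n}0d.npy",d)
    c=get_calibration(n); print(n,c["intrinsics"],c["world_from_camera"].round(4) if hasattr(c["world_from_camera"],"round") else c["world_from_camera"])
o=observe();print(o)
E
```

```text
pics
side [[570.01945408   0.         319.7091132 ]
 [  0.         570.01945408 240.75112452]
 [  0.           0.           1.        ]] [[ 0.9855 -0.1133  0.1264  0.34  ]
 [-0.1691 -0.7229  0.67   -0.9178]
 [ 0.0155 -0.6816 -0.7315  0.9682]
 [ 0.      0.      0.      1.    ]]
top [[580.02607629   0.         315.26449281]
 [  0.         580.02607629 242.05242822]
 [  0.           0.           1.        ]] [[-0.0261 -0.9953  0.0927  0.3514]
 [-0.9994  0.0237 -0.0266 -0.0321]
 [ 0.0242 -0.0934 -0.9953  1.4239]
 [ 0.      0.      0.      1.    ]]
{'time_s': 0.1, 'q': array([-1.44410264e+00,  2.21139882e-01,  1.52751936e+00, -3.23941709e-05,
        1.39469481e+00, -1.26119469e-01]), 'joint_velocities': array([ 1.99050270e-03, -9.15909775e-04, -2.82633763e-03, -2.57938470e-04,
       -2.38297447e-06,  2.97177114e-04]), 'joint_torque': array([ 1.23085214e-03, -4.98244107e+01, -3.90547442e+01, -2.10559001e-04,
        5.62125002e-03,  1.95541094e-05]), 'eef_pos': array([ 0.15623407, -0.6045863 ,  0.23030122]), 'tcp_rot': array([-1.67881666,  1.56903465,  1.71559484]), 'ft_force': array([-0.19572182, -0.15359411, -0.1180367 ]), 'torque': array([-0.04039215,  0.01759616, -0.02228739]), 'opening': 0.08553475095325506}
```

View pics/side0.png

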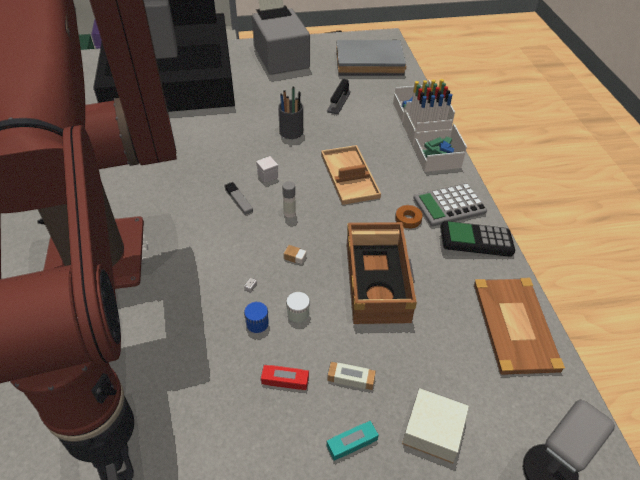

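View pics/top0.png

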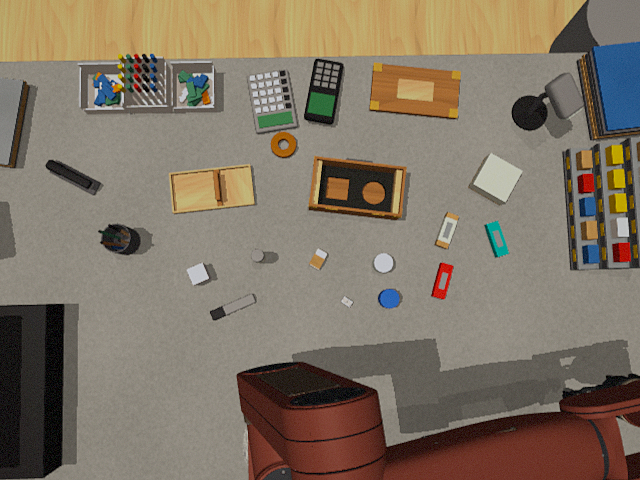

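The top view shows the case at (358,187), tray (212,188), jar (384,263), tin (197,273), pastel box (447,230), eraser (318,259), glue stick (258,255) and cup (120,239). In the side view the case is at (380,270) with the round well nearest the camera.

Run:
```python
import cv2
t=cv2.imread("pics/top0.png");s=cv2.imread("pics/side0.png")
cv2.imwrite("pics/t_crop.png",cv2.resize(t[140:320,160:480],None,fx=2.5,fy=2.5,interpolation=cv2.INTER_CUBIC))
cv2.imwrite("pics/s_crop.png",cv2.resize(s[130:400,220:430],None,fx=2.2,fy=2.2,interpolation=cv2.INTER_CUBIC))
```

```text
(no output)
```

View pics/t_crop.png

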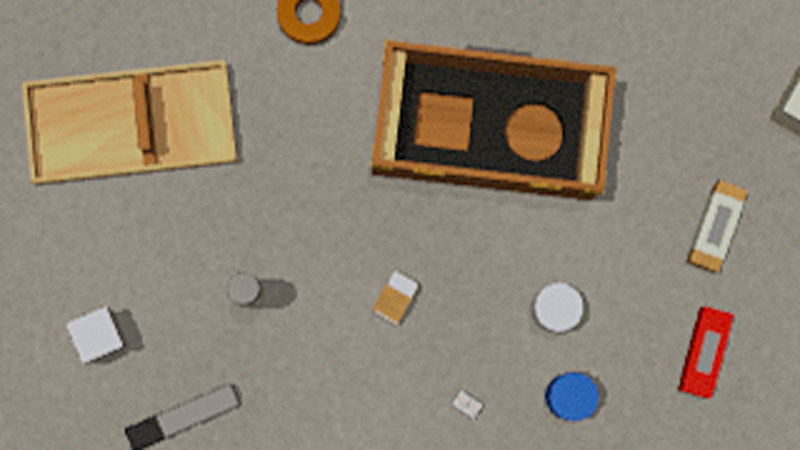

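View pics/s_crop.png

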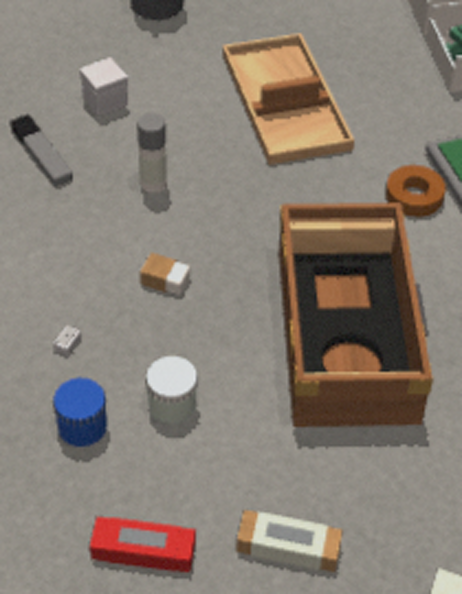

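The crops show the square well towards world +y and the round well towards −y. The tray's short compartment is on its −y side, and the glue stick stands alone. Next I'll measure with colour and height masks, from depth, rays and both views.

```bash
cat > h.py <<'E'
import numpy as np,cv2
from plant import *
def grab(n,tag=None):
    p,d=get_image(n)
    if tag: cv2.imwrite(f"pics/{n}{tag}.png",p[:,:,::-1]); np.save(f"pics/{n}{tag}d.npy",d)
    return p,d
def world(n,d):
    c=get_calibration(n);K=np.array(c["intrinsics"]);T=np.array(c["world_from_camera"])
    v,u=np.mgrid[:480,:640]
    P=np.stack([(u-K[0,2])*d/K[0,0],(v-K[1,2])*d/K[1,1],d],-1)
    return P@T[:3,:3].T+T[:3,3]
def ray(n,uv,z):
    c=get_calibration(n);K=np.array(c["intrinsics"]);T=np.array(c["world_from_camera"])
    uv=np.atleast_2d(uv).astype(float)
    r=np.c_[(uv-K[:2,2])/[K[0,0],K[1,1]],np.ones(len(uv))]@T[:3,:3].T
    return T[:3,3]+r*((z-T[2,3])/r[:,2])[:,None]
def line(n,uv):
    c=get_calibration(n);T=np.array(c["world_from_camera"]);o=T[:3,3];p=ray(n,uv,0)[0];r=p-o
    return o,r/np.linalg.norm(r)
def tri(uvt,uvs):
    a,r=line("top",uvt);b,s=line("side",uvs)
    k=np.linalg.lstsq(np.c_[r,-s],b-a,rcond=None)[0]
    p,q=a+k[0]*r,b+k[1]*s
    return (p+q)/2,np.linalg.norm(p-q)
def rect(xy):
    (c,(w,h),a)=cv2.minAreaRect((xy*1000).astype(np.float32))
    a=np.radians(a)
    if w<h: w,h,a=h,w,a+np.pi/2
    return np.array(c)/1000,w,h,(a+np.pi/2)%np.pi-np.pi/2
E
python3 - <<'E'
from h import *
W={}
boxes={"jar":{"top":(365,245,405,282),"side":(282,288,316,326)},"tin":{"top":(180,258,215,290),"side":(252,152,284,188)},
"pastel":{"top":(430,206,466,256),"side":(322,355,382,394)},"eraser":{"top":(304,244,334,274),"side":(280,242,312,268)},
"tray":{"top":(160,158,264,218),"side":(315,138,388,208)},"case":{"top":(300,148,412,224),"side":(338,215,424,330)},
"glue":{"top":(246,244,268,268),"side":(276,176,304,222)},"cup":{"top":(92,214,146,260),"side":(270,80,312,142)}}
for n in("top","side"):
    d=np.load(f"pics/{n}0d.npy");P=world(n,d);P[d==0]=np.nan
    im=cv2.imread(f"pics/{n}0.png")
    print(n,"table z",np.nanmedian(P[270:300,270:300,2]) if n=="top" else np.nanmedian(P[340:360,210:240,2]))
    for k,b in boxes.items():
        u0,v0,u1,v1=b[n];Q=P[v0:v1,u0:u1].reshape(-1,3);z=Q[:,2]
        zt=np.nanpercentile(z[z>0.008],90)
        for lo in ((0.008,) if k not in("tray","case") else (0.008,zt-.006)):
            m=z>max(lo,zt-.006) if k not in("tray","case") else z>lo
            c,w,h,a=rect(Q[m][:,:2]); print(n,k,"ztop",zt.round(4),"n",m.sum(),c.round(4),"wh",round(w,1),round(h,1),"ang",round(a,3),"mean",Q[m].mean(0).round(4))
E
```

```text
top table z -0.0006858333450503462
top jar ztop 0.0492 n 240 [ 0.4258 -0.2292] wh 44.6 43.6 ang 1.034 mean [ 0.4257 -0.2296  0.0466]
top tin ztop 0.0488 n 257 [0.4109 0.2115] wh 42.4 42.2 ang -1.19 mean [0.411  0.2117 0.0462]
top pastel ztop 0.0255 n 347 [ 0.5031 -0.3928] wh 86.6 31.4 ang -0.399 mean [ 0.5031 -0.3928  0.0227]
top eraser ztop 0.0233 n 155 [ 0.4411 -0.0756] wh 44.9 27.5 ang -0.52 mean [ 0.4413 -0.0754  0.0207]
top tray ztop 0.0396 n 911 [0.6367 0.1901] wh 215.4 135.9 ang -1.489 mean [0.6201 0.1792 0.0181]
top tray ztop 0.0396 n 151 [0.6219 0.1654] wh 70.1 12.6 ang 0.088 mean [0.6219 0.1651 0.0407]
top case ztop 0.0711 n 4383 [ 0.6257 -0.1697] wh 257.2 181.6 ang 1.55 mean [ 0.6113 -0.1756  0.037 ]
top case ztop 0.0711 n 844 [ 0.6077 -0.1719] wh 221.9 124.3 ang 1.431 mean [ 0.6068 -0.1744  0.0712]
top glue ztop 0.0941 n 110 [0.4481 0.0673] wh 27.6 26.1 ang -0.778 mean [0.4479 0.0667 0.092 ]
top cup ztop 0.1112 n 102 [0.4968 0.392 ] wh 54.5 49.0 ang 0.044 mean [0.4964 0.3921 0.1195]
side table z 0.0017228072043301568
side jar ztop 0.0497 n 348 [ 0.4262 -0.2297] wh 47.1 44
[... 233 characters left out ...]
  0.0241]
side eraser ztop 0.0243 n 211 [ 0.4423 -0.0746] wh 46.5 33.4 ang -0.498 mean [ 0.4421 -0.0759  0.0221]
side tray ztop 0.0373 n 1322 [0.6253 0.1993] wh 267.8 159.3 ang 1.328 mean [0.622  0.1752 0.018 ]
side tray ztop 0.0373 n 182 [0.6228 0.1648] wh 69.9 18.4 ang 0.142 mean [0.6229 0.1632 0.0404]
side case ztop 0.0732 n 6001 [ 0.6285 -0.1294] wh 332.6 169.6 ang 1.261 mean [ 0.6159 -0.1673  0.0388]
side case ztop 0.0732 n 1063 [ 0.6087 -0.171 ] wh 227.0 124.2 ang 1.428 mean [ 0.6073 -0.1813  0.0731]
side glue ztop 0.0945 n 102 [0.4481 0.0674] wh 29.6 27.3 ang -1.04 mean [0.4483 0.0653 0.0938]
side cup ztop 0.1118 n 134 [0.4971 0.3907] wh 53.4 50.6 ang 0.076 mean [0.4954 0.3894 0.1189]
```

Heights agree with the text to about 2 mm in both views. Next I'll refine the tray, the case, the wells and the tin's yaw with colour masks and rays.

Run:
```python
from h import *
im=cv2.imread("pics/top0.png");hsv=cv2.cvtColor(im,cv2.COLOR_BGR2HSV)
def big(m,box):
    z=np.zeros_like(m);u0,v0,u1,v1=box;z[v0:v1,u0:u1]=m[v0:v1,u0:u1]
    cs=cv2.findContours(z,cv2.RETR_EXTERNAL,cv2.CHAIN_APPROX_NONE)[0]
    return max(cs,key=cv2.contourArea)[:,0,:]
S=cv2.inRange(hsv,(3,80,60),(30,255,255))
c=big(S,(160,158,264,218)); q=ray("top",c,.016);print("tray",[np.round(x,4) for x in rect(q[:,:2])])
# case holes: brown inside dark
for nm,b in(("sq",(324,174,353,203)),("rd",(359,178,390,208))):
    c=big(S,b)
    for z in(.006,.020):
        q=ray("top",c,z);r=rect(q[:,:2]);print(nm,z,[np.round(x,4) for x in r])
# case rim from depth mask, pixel hull onto z=.072
for n,b in(("top",(300,148,412,224)),("side",(338,215,424,330))):
    d=np.load(f"pics/{n}0d.npy");P=world(n,d)
    m=((P[:,:,2]>.066)&(P[:,:,2]<.08)).astype(np.uint8)*255
    h=cv2.convexHull(big(m,b).reshape(-1,1,2))[:,0]
    q=ray(n,h,.072);print("case",n,[np.round(x,4) for x in rect(q[:,:2])])
    ap=cv2.approxPolyDP(h.reshape(-1,1,2),4,True)[:,0];print(ap.tolist(),ray(n,ap,.072)[:,:2].round(4).tolist())
# tops by brightness
for n,k,b,z,lo,hi in(("top","tin",(180,258,215,290),.046,(0,0,170),(179,60,255)),("top","jar",(365,245,405,282),.046,(0,0,150),(179,60,255)),
   ("side","tin",(252,152,284,188),.046,(0,0,185),(179,60,255)),("side","jar",(282,288,316,326),.046,(0,0,175),(179,60,255))):
    im2=cv2.imread(f"pics/{n}0.png");m=cv2.inRange(cv2.cvtColor(im2,cv2.COLOR_BGR2HSV),lo,hi)
    c=big(m,b);q=ray(n,c,z);print(n,k,c.mean(0),[np.round(x,4) for x in rect(q[:,:2])])
```

```text
tray [array([0.6209, 0.1814]), np.float64(201.2384), np.float64(102.2733), np.float64(-1.4809)]
sq 0.006 [array([ 0.6164, -0.1272]), np.float64(55.3004), np.float64(53.9625), np.float64(1.4235)]
sq 0.02 [array([ 0.6138, -0.1263]), np.float64(54.7544), np.float64(53.4297), np.float64(1.4235)]
rd 0.006 [array([ 0.6025, -0.2165]), np.float64(55.4046), np.float64(54.7805), np.float64(-0.0337)]
rd 0.02 [array([ 0.6   , -0.2147]), np.float64(54.8576), np.float64(54.2396), np.float64(-0.0337)]
case top [array([ 0.6067, -0.1716]), np.float64(221.5685), np.float64(123.4202), np.float64(1.4313)]
[[314, 156], [406, 167], [401, 217], [309, 206]] [[0.6826, -0.0706], [0.6516, -0.2888], [0.5319, -0.2721], [0.563, -0.0557]]
case side [array([ 0.608 , -0.1721]), np.float64(228.0285), np.float64(123.5925), np.float64(1.4281)]
[[401, 222], [415, 304], [355, 305], [347, 223]] [[0.6832, -0.0688], [0.6503, -0.2923], [0.5339, -0.2762], [0.5637, -0.0534]]
top tin [197.47540984 273.21311475] [array([0.4123, 0.2119]), np.float64(41.1042), np.float64(40.5135), np.float64(0.3746)]
top jar [383.24528302 262.22641509] [array([ 0.4276, -0.2298]), np.float64(45.3729), np.float64(44.2375), np.float64(0.7549)]
side tin [266.74418605 162.46511628] [array([0.4121, 0.215 ]), np.float64(39.7313), np.float64(39.6603), np.float64(0.3879)]
side jar [297.35087719 300.38596491] [array([ 0.4273, -0.228 ]), np.float64(42.6562), np.float64(42.4753), np.float64(1.4149)]
```

```bash
cat >> h.py <<'E'
def ori(phi): return [0,np.pi/2,phi-np.pi/2]
def best(p,phi):
    qs=[]
    for f in(phi,phi+np.pi,phi-np.pi):
        q=inverse_kinematics(p,ori(f))
        if q is not None: qs.append((np.abs(np.array(q)-observe()["q"]).max(),f))
    print([(round(a,2),round(b,2)) for a,b in qs]); return min(qs)[1]
def st(s=""):
    o=observe();print(s,"t",round(o["time_s"],2),"p",o["eef_pos"].round(4),"F",o["ft_force"].round(1),"op",round(o["opening"],4));return o
CA=1.430;CC=np.array([.6073,-.1719]);CE=np.array([np.cos(CA),np.sin(CA)]);CN=np.array([-CE[1],CE[0]])
def go(p,phi): movep(list(p),ori(best(list(p),phi)))
def pick(xy,phi,z,op,f,lift=.2,appr=.12):
    gripper_to(op); go([*xy,appr],phi); st("above")
    hit=move_l([*xy,z],feed=.12,max_force=10); st(f"down hit={hit}")
    gripper_to(0,f_grip=f); st("gripped"); move_l([*xy,lift],feed=.2); st("lifted")
def place(xy,phi,z,op,above=.2,pre=.03,up=.2):
    go([*xy,above],phi); move_l([*xy,z+pre],feed=.15); hit=move_l([*xy,z-.0015],feed=.03,max_force=5); st(f"set hit={hit}")
    gripper_to(op); st("open"); move_l([*xy,up],feed=.2); st("up")
E
python3 - <<'E'
from h import *
pick((.4268,-.2293),1.43,.012,.065,30)
im,d=grab("top","1");grab("side","1")
E
```

```text
[(np.float64(1.96), 1.43), (np.float64(1.18), 4.57), (np.float64(1.18), -1.71)]
above t 2.17 p [ 0.427  -0.2302  0.1205] F [-0.3  0.1 -0.1] op 0.0649
down hit=False t 3.23 p [ 0.4274 -0.2298  0.0127] F [ 0.  -0.   0.6] op 0.0651
gripped t 3.53 p [ 0.4275 -0.2299  0.013 ] F [-1.4 -0.1  6.1] op 0.0453
lifted t 4.62 p [ 0.426  -0.2287  0.1984] F [-0.  -0.2 -2.2] op 0.0454
```

Run:
```python
from h import *
xy=CC-.045*CE; print(xy)
place(xy,-.1405,.0185,.060)
grab("top","2");grab("side","2")
t=cv2.imread("pics/top2.png");s=cv2.imread("pics/side2.png")
a=cv2.resize(t[140:300,290:480],(570,480));b=cv2.resize(s[200:340,320:430],None,fx=2.2,fy=3.43);b=cv2.resize(b,(230,300))
c=np.zeros((480,800,3),np.uint8);c[:,:570]=a;c[:300,570:]=b;cv2.imwrite("pics/c2.png",c)
```

```text
[ 0.60098508 -0.21645471]
[(np.float64(1.38), -0.14)]
set hit=True t 7.92 p [ 0.601  -0.2164  0.023 ] F [ 2.6 -0.8  1.9] op 0.0455
open t 8.22 p [ 0.6023 -0.2167  0.0238] F [ 5.4 -0.9  3. ] op 0.0599
up t 9.26 p [ 0.5999 -0.216   0.198 ] F [-0.  -0.3 -0.1] op 0.0601
```

View pics/c2.png

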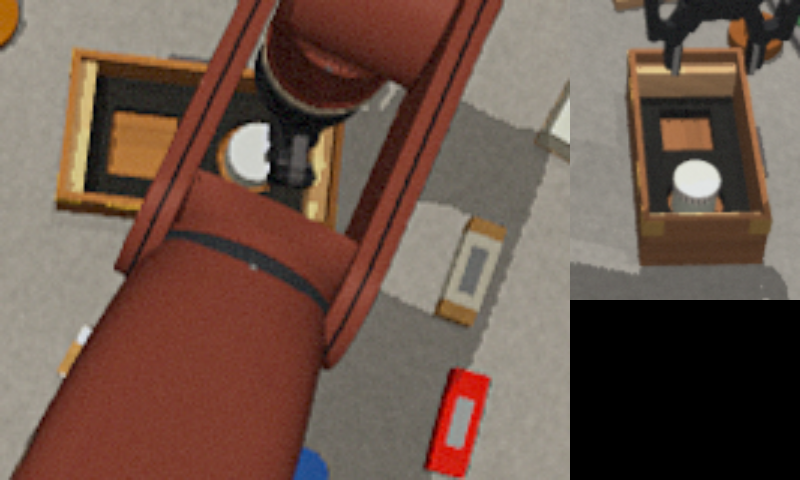

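The jar sits in the round well, and the side view shows its lid at (697,180) in the composite. Contact came about 4 mm early, so I'll check the jar's height and upright pose with the arm moved clear.

Run:
```python
from h import *
go([.4115,.2117,.2],.375)
grab("top","3");grab("side","3")
for n,b in(("top",(355,175,395,212)),("side",(365,262,400,312))):
    d=np.load(f"pics/{n}3d.npy");P=world(n,d);im=cv2.imread(f"pics/{n}3.png");hs=cv2.cvtColor(im,cv2.COLOR_BGR2HSV)
    m=cv2.inRange(hs,(0,0,140),(179,60,255));z=np.zeros_like(m);z[b[1]:b[3],b[0]:b[2]]=m[b[1]:b[3],b[0]:b[2]]
    Q=P[z>0];zt=np.percentile(Q[:,2],90);Q=Q[Q[:,2]>zt-.008];A=np.c_[Q[:,:2]-Q[:,:2].mean(0),np.ones(len(Q))];print(n,len(Q),zt,Q.mean(0).round(4),rect(Q[:,:2]),"plane",np.linalg.lstsq(A,Q[:,2],rcond=None)[0].round(3))
t=cv2.imread("pics/top3.png");s=cv2.imread("pics/side3.png")
c=np.hstack([cv2.resize(t[150:225,300:412],(400,268)),cv2.resize(s[210:330,335:430],(212,268))]);cv2.imwrite("pics/c3.png",c)
```

```text
[(np.float64(0.77), 0.38)]
top 261 0.05499193199582186 [ 0.5964 -0.2138  0.0729] (array([ 0.47934103, -0.13990717]), 331.5290832519531, 44.55900573730469, np.float64(-0.5665150173536802)) plane [-3.337  2.329  0.073]
side 311 0.05617130427009098 [ 0.6009 -0.2169  0.054 ] (array([ 0.60130475, -0.21726474]), 45.141136169433594, 43.38996505737305, np.float64(1.3305886506916194)) plane [ 0.009 -0.025  0.054]
```

View pics/c3.png

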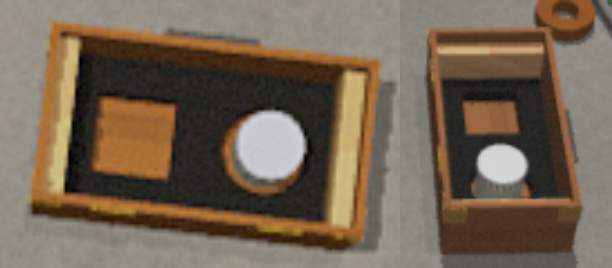

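The jar is upright and centred at (0.601,−0.217), with its top at 0.052–0.054, so it is on the floor. Before placing the tin I'll look at the gripper's shape, because something else may have touched early.

Run:
```python
from h import *
s=cv2.imread("pics/side1.png");t=cv2.imread("pics/side3.png")
c=np.hstack([cv2.resize(s[150:400,200:400],(400,500)),cv2.resize(t[20:220,200:360],(400,500))]);cv2.imwrite("pics/c4.png",c)
```

```text
(no output)
```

View pics/c4.png

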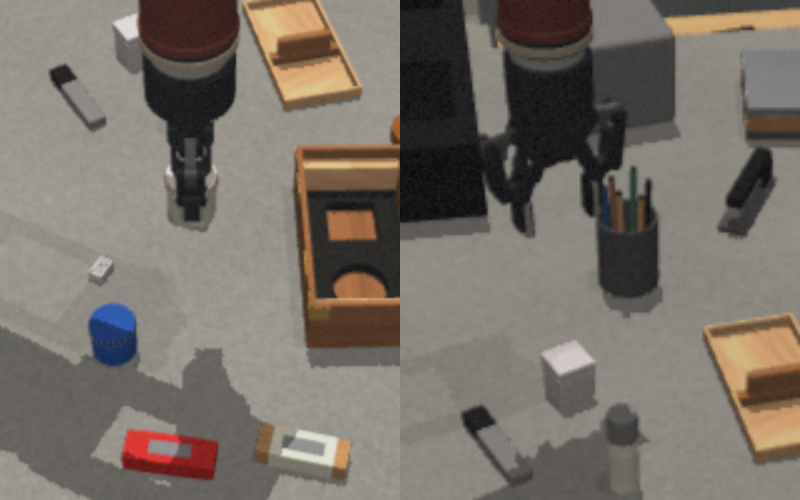

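The gripper's knuckles bulge to about ±55 mm roughly 44 mm above the tips, so they probably brushed the case's long wall. For the tin I'll align the jaws along the case's x axis, where there is more room, and grip 4 mm higher.

Run:
```python
from h import *
pick((.4117,.2117),1.946,.016,.060,30)
xy=CC+.045*CE; print(xy)
go([*xy,.2],1.43); st("over")
move_l([*xy,.05],feed=.15); o=st("pre"); 
hit=move_l([*xy,.0205],feed=.03,max_force=8); st(f"set {hit}")
grab("side","5")
```

```text
[(np.float64(1.57), 1.95), (np.float64(1.57), 5.09), (np.float64(1.57), -1.2)]
above t 12.78 p [0.4119 0.2118 0.1202] F [-0.9 -0.1  0.5] op 0.0602
down hit=False t 13.8 p [0.4124 0.2119 0.0167] F [0.4 0.1 0.1] op 0.0605
gripped t 14.09 p [0.4127 0.212  0.0171] F [0.  0.3 5.2] op 0.0415
lifted t 15.16 p [0.4107 0.2114 0.1984] F [-1.3  0.6 -1.9] op 0.0416
[ 0.61361492 -0.12734529]
[(np.float64(3.26), 1.43), (np.float64(0.63), 4.57), (np.float64(0.63), -1.71)]
over t 16.62 p [ 0.6135 -0.126   0.1999] F [ 0.7  0.3 -1.2] op 0.0412
pre t 17.77 p [ 0.6146 -0.1276  0.0513] F [ 0.2 -0.  -1.7] op 0.0416
set True t 18.61 p [ 0.6131 -0.1271  0.023 ] F [-0.6 -0.2  4.7] op 0.0414
```

Run:
```python
from h import *
gripper_to(.052); st("open")
p=observe()["eef_pos"]; move_l([p[0],p[1],.2],feed=.15); st("up")
go([.6223,.1655,.25],1.66); st("tray")
grab("top","6");grab("side","6")
t=cv2.imread("pics/top6.png");s=cv2.imread("pics/side6.png")
c=np.hstack([cv2.resize(t[150:225,300:412],(400,268)),cv2.resize(s[210:330,335:430],(212,268))]);cv2.imwrite("pics/c6.png",c)
P=world("side",np.load("pics/side6d.npy"))
for b in((365,250,395,275),):
    Q=P[b[1]:b[3],b[0]:b[2]].reshape(-1,3);Q=Q[(Q[:,2]>.045)&(Q[:,2]<.06)];print(len(Q),Q.mean(0).round(4),rect(Q[:,:2]),np.linalg.lstsq(np.c_[Q[:,:2]-Q[:,:2].mean(0),np.ones(len(Q))],Q[:,2],rcond=None)[0].round(3))
```

```text
open t 18.93 p [ 0.6118 -0.1267  0.0215] F [0.8 0.8 0.6] op 0.0519
up t 20.27 p [ 0.6111 -0.1265  0.1986] F [ 0.  -0.1 -0.7] op 0.0518
[(np.float64(2.9), 1.66), (np.float64(0.47), 4.8), (np.float64(0.47), -1.48)]
tray t 21.41 p [0.6223 0.1643 0.2494] F [ 0.5 -0.7  0.4] op 0.0522
203 [ 0.6098 -0.1387  0.0529] (array([ 0.61074023, -0.13605057]), 41.47981643676758, 27.48743438720703, np.float64(-0.17215845077151837)) [0.01  0.138 0.053]
```

View pics/c6.png

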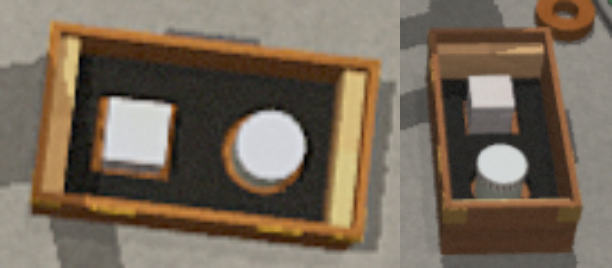

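View pics/side6.png

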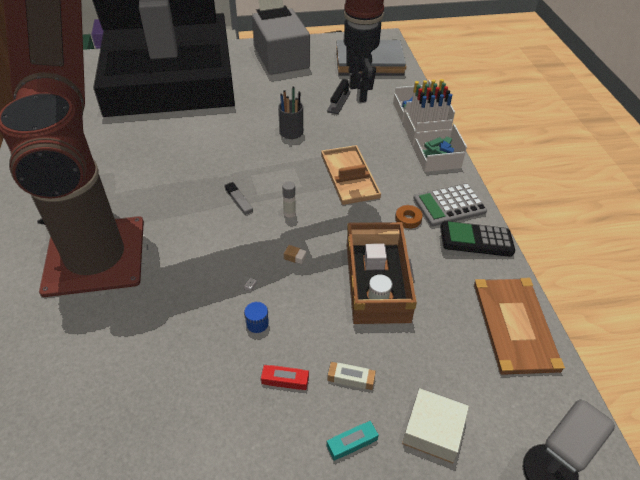

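Tin and jar both stand in their wells. I'll recheck the tin's top plane with the right window before covering it.

Run:
```python
from h import *
for n,b in(("side",(358,236,394,262)),("top",(316,172,350,200))):
    P=world(n,np.load(f"pics/{n}6d.npy"));hs=cv2.cvtColor(cv2.imread(f"pics/{n}6.png"),cv2.COLOR_BGR2HSV)
    m=cv2.inRange(hs,(0,0,150),(179,60,255))[b[1]:b[3],b[0]:b[2]]>0
    Q=P[b[1]:b[3],b[0]:b[2]][m];Q=Q[(Q[:,2]>.04)&(Q[:,2]<.065)];print(n,len(Q),Q.mean(0).round(4),rect(Q[:,:2]),np.linalg.lstsq(np.c_[Q[:,:2]-Q[:,:2].mean(0),np.ones(len(Q))],Q[:,2],rcond=None)[0].round(3))
```

```text
side 259 [ 0.612  -0.1277  0.0541] (array([ 0.61209442, -0.12657397]), 43.4796028137207, 40.456695556640625, np.float64(1.4285275982017733)) [-0.023 -0.027  0.054]
top 290 [ 0.6115 -0.1268  0.0515] (array([ 0.61128162, -0.12679527]), 43.44405746459961, 41.2623405456543, np.float64(-0.13575703341177014)) [-0.003 -0.037  0.051]
```

Tin is flat, aligned and at the right height. Now the tray.

Run:
```python
from h import *
gripper_to(.05)
xy=[.6221,.1655]
go([*xy,.1],1.6607);hold(.3);st("above")
hit=move_l([*xy,.014],feed=.08,max_force=8);hold(.3);g=st(f"down {hit}")
gripper_to(0,f_grip=60);hold(.2);st("grip")
move_l([*xy,.06],feed=.1);move_l([*xy,.25],feed=.2);hold(.3);st("lift")
c=CC-.016*CE
go([*c,.25],1.43);hold(.3);st("over")
move_l([*c,.115],feed=.12);hold(.4);st("pre")
grab("top","7");grab("side","7")
```

```text
[(np.float64(3.14), 1.66), (np.float64(0.26), 4.8), (np.float64(0.26), -1.48)]
above t 22.68 p [0.6235 0.1657 0.1022] F [-0.7  0.4 -0.2] op 0.0497
down False t 24.2 p [0.6223 0.1656 0.0144] F [-0.7  0.3 -0.8] op 0.0499
grip t 24.82 p [0.6223 0.1655 0.0142] F [-1.6 -0.8  1.5] op 0.011
lift t 26.83 p [0.6218 0.1654 0.249 ] F [-0.3 -0.2 -1.8] op 0.0108
[(np.float64(3.47), 1.43), (np.float64(0.56), 4.57), (np.float64(0.56), -1.71)]
over t 28.46 p [ 0.6054 -0.1868  0.25  ] F [ 0.6  0.8 -1.3] op 0.0109
pre t 30.13 p [ 0.6052 -0.1878  0.1153] F [-0.2 -0.  -1.5] op 0.0109
```

View pics/side7.png

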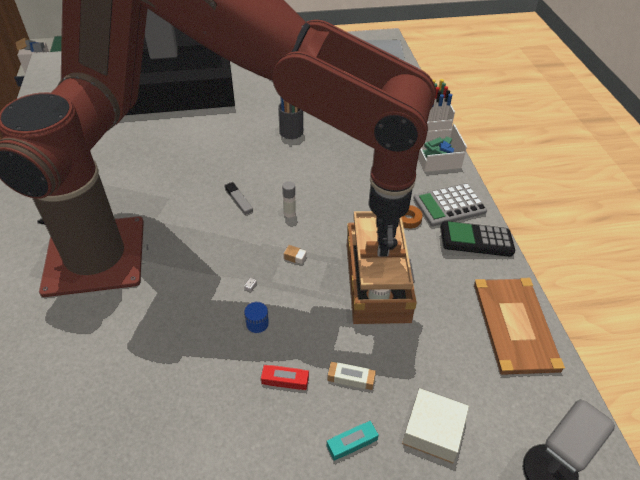

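View pics/top7.png

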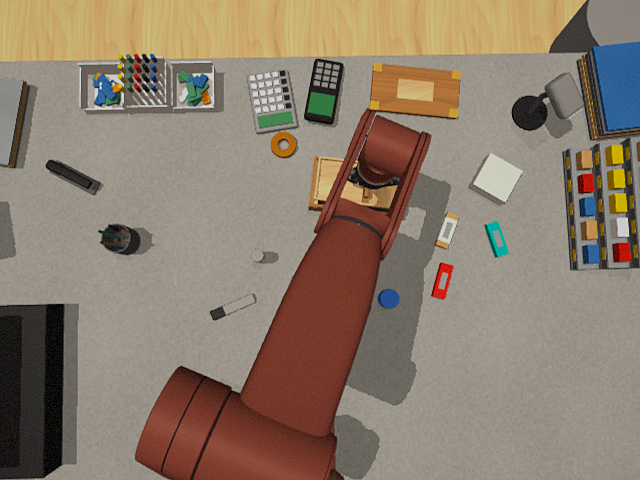

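The tray hangs level over the case in the side view, around (383,250). I'll measure where it sits against the case from depth.

Run:
```python
from h import *
P=world("side",np.load("pics/side7d.npy"));hs=cv2.cvtColor(cv2.imread("pics/side7.png"),cv2.COLOR_BGR2HSV)
m=cv2.inRange(hs,(3,60,60),(30,255,255))
b=np.zeros_like(m);b[205:300,340:415]=m[205:300,340:415]
b[(P[:,:,2]<.108)|(P[:,:,2]>.128)]=0
Q=P[b>0];print(len(Q))
# rim in case coordinates
L=np.c_[(Q[:,:2]-CC)@CE,(Q[:,:2]-CC)@CN,Q[:,2]]
print(np.percentile(L,[0.5,1,3,50,97,99,99.5],axis=0).round(4))
for lo in(-.09,-.06,-.03,0,.03,.06,.09):
    k=abs(L[:,0]-lo)<.015
    if k.sum()>5: print(lo,k.sum(),L[k,1].min().round(4),L[k,1].max().round(4),np.median(L[k,2]).round(4))
```

```text
1522
[[-0.1013 -0.0506  0.108 ]
 [-0.1008 -0.0503  0.108 ]
 [-0.1    -0.0495  0.1081]
 [-0.0238  0.0093  0.1135]
 [ 0.0977  0.0491  0.1232]
 [ 0.0995  0.0493  0.1261]
 [ 0.1003  0.0494  0.1269]]
-0.09 378 -0.0508 0.0496 0.1153
-0.06 206 -0.0514 0.0498 0.1092
-0.03 416 -0.0506 0.0495 0.1148
0 105 -0.0513 0.0497 0.1174
0.03 134 -0.0505 0.0494 0.1103
0.06 134 -0.0507 0.0494 0.1102
0.09 149 -0.0508 0.0496 0.1141
```

Tray centre is within 1 mm of the case centre, aligned and level. Lowering it.

Run:
```python
from h import *
c=CC-.016*CE
hit=move_l([*c,.0685],feed=.03,max_force=8);st(f"set {hit}");hold(.3);st()
```

```text
set True t 31.61 p [ 0.605  -0.1877  0.0702] F [-0.1  0.   5.7] op 0.0105
 t 31.91 p [ 0.605  -0.1877  0.0702] F [ 0.3 -0.6  5.9] op 0.011
```

Seated at TCP z 0.0702, against 0.070 expected. Release, check, then the pastel box.

Run:
```python
from h import *
gripper_to(.035);st("open")
p=observe()["eef_pos"];move_l([p[0],p[1],.14],feed=.1);move_l([p[0],p[1],.22],feed=.2)
gripper_to(.05)
go([.504,-.3927,.15],1.18);hold(.2);st("above pastel")
grab("top","8");grab("side","8")
Q0=world("side",np.load("pics/side8d.npy"))
L=np.concatenate([((Q0[:,:,:2]-CC)@np.c_[CE,CN]),Q0[:,:,2:]],-1)
for nm,k in(("floor -",(-.09,-.03)),("floor +",(.0,.09))):
    m=(L[...,0]>k[0])&(L[...,0]<k[1])&(abs(L[...,1])<.035)&(L[...,2]>.05)&(L[...,2]<.08)
    q=L[m];print(nm,m.sum(),np.median(q[:,2]).round(4),np.linalg.lstsq(np.c_[q[:,:2],np.ones(len(q))],q[:,2],rcond=None)[0].round(3))
m=(abs(L[...,0]+.016)<.012)&(abs(L[...,1])<.034)&(L[...,2]>.09)&(L[...,2]<.11);print("board",m.sum(),L[m].mean(0).round(4))
t=cv2.imread("pics/top8.png");s=cv2.imread("pics/side8.png")
c=np.hstack([cv2.resize(t[150:225,300:412],(400,268)),cv2.resize(s[210:330,335:430],(212,268))]);cv2.imwrite("pics/c8.png",c)
```

```text
open t 32.27 p [ 0.6033 -0.187   0.068 ] F [ 0.  -0.1  0.2] op 0.0351
[(np.float64(3.25), 1.18), (np.float64(0.36), 4.32), (np.float64(0.36), -1.96)]
above pastel t 35.13 p [ 0.5053 -0.3916  0.1508] F [-0.5 -0.2  0.9] op 0.0499
floor - 291 0.0622 [ 0.002 -0.003  0.062]
floor + 16 0.0629 [-0.055  0.231  0.072]
board 43 [-0.0185 -0.0271  0.0982]
```

View pics/c8.png

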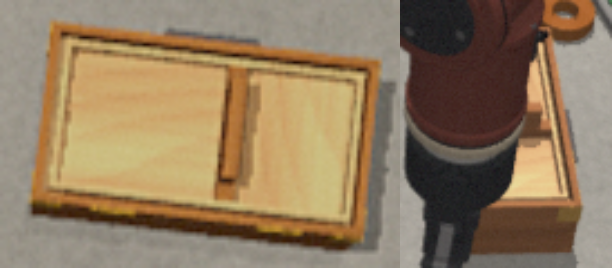

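View pics/side8.png

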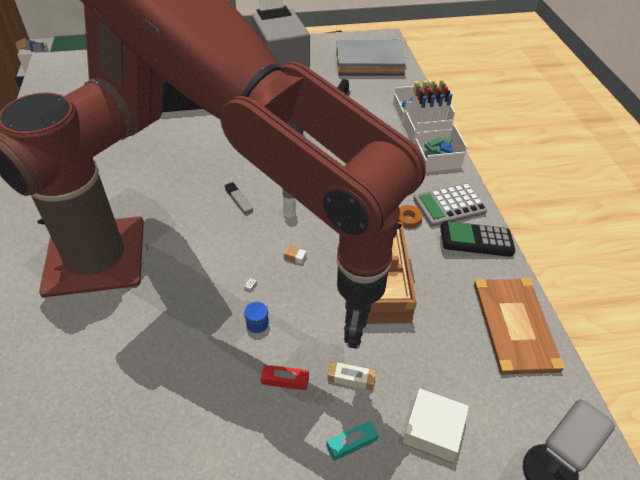

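The tray lies flat in the case, with its floor at 0.062 (side-view bias +2 mm, expected 0.060) and an even gap all round. Now the pastel box, which is unobstructed at (352,376) in the side view.

Run:
```python
from h import *
xy=[.5038,-.3927]
go([*xy,.1],1.18)
hit=move_l([*xy,.005],feed=.08,max_force=8);hold(.2);st(f"down {hit}")
gripper_to(0,f_grip=30);hold(.2);g=st("grip")["eef_pos"][2]
move_l([*xy,.22],feed=.2);st("lift")
c=CC+.043*CE
go([*c,.22],1.43+np.pi/2);hold(.2);st("over")
move_l([*c,.1],feed=.12);hold(.3);st("pre")
hit=move_l([*c,g+.060-.003],feed=.03,max_force=6);st(f"set {hit}, expect {g+.06:.4f}")
```

```text
[(np.float64(3.14), 1.18), (np.float64(0.09), 4.32), (np.float64(0.09), -1.96)]
down False t 37.09 p [ 0.5041 -0.393   0.0056] F [-0.3  0.6  0.1] op 0.0502
grip t 37.6 p [ 0.504  -0.393   0.0054] F [0.5 0.6 3.1] op 0.0293
lift t 38.83 p [ 0.5031 -0.392   0.2181] F [-0.7 -0.5 -1.2] op 0.0295
[(np.float64(1.37), 6.14), (np.float64(1.37), -0.14)]
over t 40.27 p [ 0.6131 -0.1303  0.2199] F [ 0.3 -0.2 -0.9] op 0.029
pre t 41.72 p [ 0.6136 -0.1294  0.1006] F [-0.3 -0.2 -1.1] op 0.0292
set True, expect 0.0654 t 42.77 p [ 0.6132 -0.1293  0.0654] F [-1.1  0.9  4.4] op 0.0295
```

Exact contact height. Release, then the eraser.

Run:
```python
from h import *
gripper_to(.045);st("open")
p=observe()["eef_pos"];move_l([p[0],p[1],.22],feed=.15)
xy=[.4417,-.0755]
go([*xy,.22],1.06);gripper_to(.045);hold(.2)
grab("top","9");grab("side","9")
P=world("side",np.load("pics/side9d.npy"));b=(280,242,312,268)
Q=P[b[1]:b[3],b[0]:b[2]].reshape(-1,3);Q=Q[(Q[:,2]>.016)&(Q[:,2]<.03)];print("eraser side",len(Q),Q.mean(0).round(4),rect(Q[:,:2]))
t=cv2.imread("pics/top9.png");s=cv2.imread("pics/side9.png")
c=np.hstack([cv2.resize(t[150:225,300:412],(400,268)),cv2.resize(s[210:330,335:430],(212,268))]);cv2.imwrite("pics/c9.png",c)
```

```text
open t 43.07 p [ 0.6118 -0.1288  0.0638] F [-0.2 -0.1 -1.2] op 0.0449
[(np.float64(1.21), 1.06), (np.float64(1.93), 4.2), (np.float64(1.93), -2.08)]
eraser side 231 [ 0.4419 -0.0767  0.0217] (array([ 0.4421817 , -0.07565506]), 46.247772216796875, 32.46323013305664, np.float64(-0.5785642899686625))
```

View pics/c9.png

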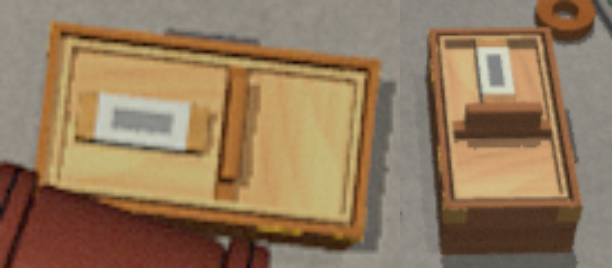

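View pics/side9.png

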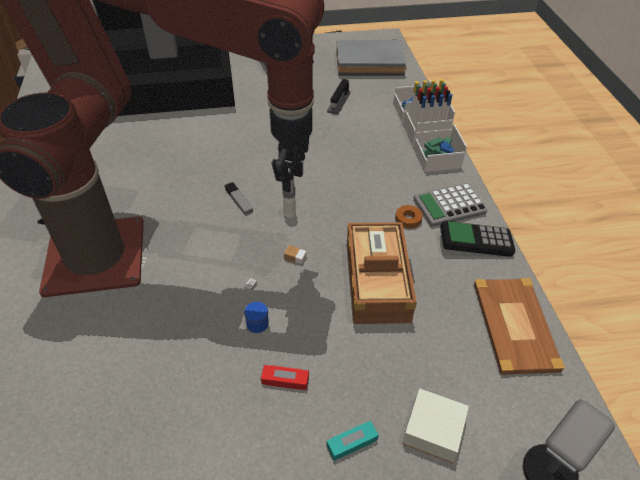

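The pastel box lies flat in the long compartment and the glue stick still stands. Now the eraser.

Run:
```python
from h import *
xy=[.4417,-.0755]
go([*xy,.1],1.06)
hit=move_l([*xy,.005],feed=.08,max_force=8);hold(.2);st(f"down {hit}")
gripper_to(0,f_grip=25);hold(.2);g=st("grip")["eef_pos"][2]
move_l([*xy,.22],feed=.2);st("lift")
c=CC-.059*CE
go([*c,.22],1.43+np.pi/2);hold(.2);st("over")
move_l([*c,.1],feed=.12);hold(.3);st("pre")
hit=move_l([*c,g+.060-.003],feed=.03,max_force=6);st(f"set {hit}, expect {g+.06:.4f}")
```

```text
[(np.float64(0.26), 1.06), (np.float64(3.14), 4.2), (np.float64(3.14), -2.08)]
down False t 47.98 p [ 0.442  -0.0756  0.0054] F [0.2 0.1 0. ] op 0.045
grip t 48.48 p [ 0.4421 -0.0756  0.0054] F [-0.9  0.1  4.7] op 0.0277
lift t 49.7 p [ 0.4408 -0.0752  0.2185] F [-0.5 -0.2  0. ] op 0.0272
[(np.float64(1.06), 6.14), (np.float64(1.06), -0.14)]
over t 50.89 p [ 0.5988 -0.2295  0.2205] F [-1.   0.2  0.1] op 0.0275
pre t 52.34 p [ 0.5993 -0.2305  0.1006] F [-0.7  0.4  0.4] op 0.0275
set True, expect 0.0654 t 53.4 p [ 0.5988 -0.2302  0.0654] F [-0.2  0.9  4.9] op 0.0276
```

Run:
```python
from h import *
gripper_to(.045);st("open")
p=observe()["eef_pos"];move_l([p[0],p[1],.22],feed=.15)
set_joints([-1.444,.22,1.526,0,1.395,-.126]);hold(.5);st("home")
grab("top","10");grab("side","10")
for n in("top","side"):
    P=world(n,np.load(f"pics/{n}10d.npy"))
    L=np.concatenate([((P[:,:,:2]-CC)@np.c_[CE,CN]),P[:,:,2:]],-1)
    for nm,a,b,lo,hi in(("eraser",-.094,-.026,.072,.09),("pastel",-.004,.094,.074,.09),("floorS",-.094,-.026,.05,.068),("floorL",-.004,.094,.05,.068)):
        m=(L[...,0]>a)&(L[...,0]<b)&(abs(L[...,1])<.043)&(L[...,2]>lo)&(L[...,2]<hi);q=L[m]
        print(n,nm,m.sum(),q.mean(0).round(4),[np.round(x,3) for x in rect(q[:,:2])],np.linalg.lstsq(np.c_[q[:,:2],np.ones(len(q))],q[:,2],rcond=None)[0].round(3))
t=cv2.imread("pics/top10.png");s=cv2.imread("pics/side10.png")
c=np.hstack([cv2.resize(t[150:225,300:412],(400,268)),cv2.resize(s[210:330,335:430],(212,268))]);cv2.imwrite("pics/c10.png",c)
```

```text
open t 53.72 p [ 0.5977 -0.2297  0.0638] F [-0.1 -0.5  0.2] op 0.045
home t 57.49 p [ 0.1565 -0.6052  0.2318] F [ 0.4 -0.1  0.7] op 0.0452
top eraser 240 [-0.0586  0.0021  0.0796] [array([-0.059,  0.001]), np.float64(45.887), np.float64(28.769), np.float64(0.001)] [ 0.015 -0.035  0.081]
top pastel 485 [0.0435 0.0019 0.0817] [array([0.044, 0.002]), np.float64(86.148), np.float64(31.549), np.float64(0.013)] [ 0.004 -0.035  0.082]
top floorS 746 [-0.0599  0.0009  0.0595] [array([-0.06,  0.  ]), np.float64(85.869), np.float64(67.738), np.float64(1.569)] [ 0.001 -0.001  0.06 ]
top floorL 947 [0.0463 0.0015 0.0596] [array([0.045, 0.   ]), np.float64(97.918), np.float64(85.963), np.float64(-0.001)] [-0.005  0.005  0.06 ]
side eraser 304 [-0.0615  0.0013  0.0812] [array([-0.06 ,  0.001]), np.float64(49.116), np.float64(28.811), np.float64(-0.017)] [ 0.065 -0.061  0.085]
side pastel 431 [0.0444 0.0013 0.0844] [array([0.045, 0.001]), np.float64(85.191), np.float64(30.585), np.float64(-0.002)] [-0.011 -0.035  0.085]
side floorS 685 [-0.0593  0.0009  0.0624] [array([-0.058, -0.   ]), np.float64(85.678), np.float64(62.198), np.float64(1.551)] [-0.009 -0.005  0.062]
side floorL 626 [0.0536 0.004  0.0625] [array([0.047, 0.   ]), np.float64(93.318), np.float64(86.055), np.float64(0.004)] [-0.002 -0.007  0.063]
```

View pics/c10.png

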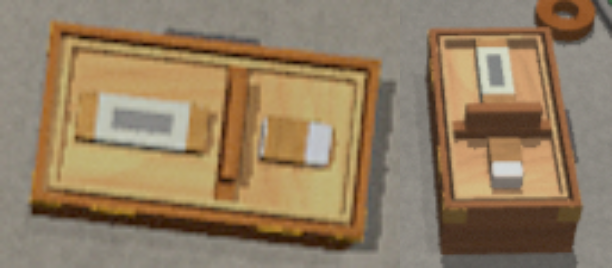

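View pics/side10.png

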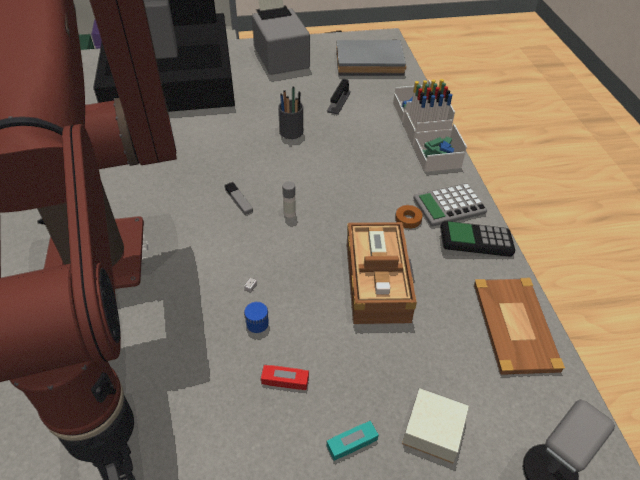

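Both items lie flat and centred in their compartments, the tray is level at the right height, and the cup, glue stick and look-alikes have not moved. Handing in.

```bash
python3 -c "
from plant import *
job_done()"
```

```text
the job is handed in; nothing more can be done
```

The case is packed and handed in at about 57 s. The jar went into the round well, then the tin into the square well. The tray went over them on its ledges, then the pastel box into the long compartment and the eraser into the short one.

**Last checks:**
- **Tray:** its floor measures level at 0.060 m in the top view and 0.062 m in the side view, which reads about 2 mm high. The text gives 0.060 m.
- **Pastel box and eraser:** both lie flat and are within about 3 mm of their compartment centres.
- **Jar and tin:** before the tray covered them, both stood upright on the case floor and were centred within about 3 mm.
- **Pencil cup, glue stick and look-alikes:** all are standing and look undisturbed.

**One disagreement:** while lowering the jar, the 5 N contact stop tripped about 4 mm above the expected height. Probably a gripper knuckle brushed the case wall. I released the jar there, so it may have settled up to 4 mm onto the floor. For the tin I turned the jaws and gripped higher. The tin, tray, pastel box and eraser then made contact at the expected height.

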